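# Rebuild a filter head on its sprung spindle

## Robot

A 6-joint arm with a two-finger parallel gripper is mounted at the origin on a cart in front of the work surface, level with it; the furniture and walls round the work are solid. World frame = base frame: x ahead of the robot, y to its left, z up, the work surface at z = 0. Lengths are in mm, angles in degrees, forces in N, time in s.
With the tool pointing down it reaches from about 350 to 850 mm from the base axis. Payload 8.1 kg.
Tool frame: the origin (TCP) lies midway between the tips of the shut fingers; the grasp point (between the pads) lies 19 mm behind it; z points along the fingers, y is the line along which they close (so a half turn about z gives the same grasp; the last joint's range is limited). The gripper opens to 85 mm and grips with 20 to 120 N. Pads are 22 mm wide; open, the fingers measure 114 mm over their backs; the gripper's body (76 mm by 85 mm) begins 54 mm behind the grasp point. The pads swing forward as they close: fully open they stand 13 mm farther back than shut.
Start: joints at [-80.867, 7.471, 85.268, -0, 87.261, -4.893], TCP at [145.438, -582.111, 231.292] pointing down, gripper open.
Joint ranges: [-169.43, 169.43], [-51.17, 129.36], [1.28, 143.12], [-76.62, 256.62], [0, 156.53], [-152.29, 152.29]. Speed limits (degrees/s): [136.94, 136.94, 159.86, 180, 180, 180].

## Interface

Orientations are given as [roll, pitch, yaw] about the fixed x, y, z axes, in that order (R = Rz(yaw) Ry(pitch) Rx(roll)).
In Python, from bench import r gives the robot as it stands.
- The arm moves only by the tool step_arm, never from a script. Its arguments are lists of equal length, an entry for each row: "delta_pos": the shift along the world's x, y, z in units of 200 mm (1.0 is 200 mm), a list of three; "spin": the turn about the world's z in units of 180 degrees (1.0 is 180 degrees). In form: {"delta_pos": [[dx, dy, dz], ...], "spin": [spin, ...]}. A call has 1 to 8 rows; each row shifts and turns the commanded pose from where the row before left it; what a row does not reach is not made up. A row lasts 1/8 s, in which the tool goes at most 62.5 mm and 10.7 degrees, less where a joint would pass 70% of its speed; a pose out of reach is approached as far as the arm can. A call with a number of a shift or a turn outside -1 to 1 is refused whole. A call with a gripper value outside its range is refused whole. "gripper" is the opening, from -1 (shut) to 1 (fully open), set as the call begins (left out, the last holds). The fingers move at their own pace and stop on an object; "squeeze" is the grip in N (left out, the last holds). Time passes only in rows, so rows that do not move let the fingers close. It gives the time, the measured TCP pose, the force, the opening and the grip force at its end, in the units of the state.
- r.sense(): the state, without advancing time (a new reading comes with each control period).
- r.snapshot(name): name is "side" or "top"; returns a dict with "pixels" (400x640x3 uint8, blue, green, red), "fx", "fy", "cx", "cy" (pixels), "camera_from_world" (4x4, takes a point from world to camera coordinates). Camera axes: x right, y up, looking along -z (the intrinsics and any distortion apply to the point x, -y, -z); pixel columns grow to the right and rows downward; lengths in mm; the calibration is good to about 2 mm. A picture is of the moment at which its call begins. There is no depth.
- r.hand_in(): hands the job in; it is judged then, once.
The state is a dict: "time": time; "joint_pos": joint angles; "qd": joint speeds; "joint_efforts": joint torques, N m; "tool_pos": TCP position; "tcp_rot": TCP orientation; "ft_force": force on the tool from outside, world axes, zero at the start; "wrist_torque": the same for the moment, N m; "finger_gap": finger opening in mm; "grip_force": force on a finger pad.
Only numpy, scipy, OpenCV 4.12 (cv2) and the standard library are available. Lean on these libraries where they do the work, as an engineer would, in place of code of your own. Each camera call takes 0.05 s, during which the arm holds its last target. There are 200 camera calls.

## Task

Put the filter head back together on its sprung spindle: first the spoked support, hub upward, down into the dish, then the spacer tube on the hub, and last the winged cap. The spindle's flat tang stands at an unknown angle, so rest the cap lightly on it and turn the cap by its wing until the tang slips into its slot, then set the cap fully home on the spacer; never force the spindle down (more than 5 mm is too much). Let go of everything and do not disturb the loupe, the dropper bottle or the tack tin.

Things in the scene. Friction and masses are not known exactly. Their poses are not given: they have to be found in the camera images.
- filter_base: Grey round base of the filter head, fixed to the table: dish 84 mm across, and a bolted ear at each side along its x axis (128 mm over both ears). Origin: centre of its underside, on the spindle's axis; z up. Dish floor 14 mm and rim 22 mm above the origin; 74 mm wide inside the rim.
- spindle_shoulder (a point): Point fixed to the base on the spindle's axis, 73 mm above the base's origin; axes as the base. The round polished, slippery steel spindle, 16 mm, ends here (2 mm bevel); above stands a flat tang 14 x 5 mm, 9 mm high. It cannot turn; its long way is set anywhere from 0.25 to 1.5 rad counter-clockwise (seen from above) of the base's x axis, new each time, not told.
- spindle (a joint): How far the spindle is pushed straight down against its spring, in m (0 = up, stop at 0.008). The spring gives about 2.8 N at the start of travel and 2 N more for each mm.
- support_mid (a point): Loose aluminium spoked filter support, lying hub up. The point is on its axis, 11 mm above its underside; z up. Wheel 66 mm across and 5 mm high; in its middle a hub tube 30 mm across, 22 mm high in all, bore 18.4 mm: grasp it by the hub. Seated, the point is 25 mm above the base's origin.
- spacer_mid (a point): Loose plain grey tube standing on end, 30 mm outside, bore 18.4 mm, 24 mm high, either end up. The point is on its axis, 12 mm above its underside. Seated on the support's hub, the point is 48 mm above the base's origin.
- cap_mid (a point): Loose black winged cap standing wing up. The point is on its axis, 27 mm above its underside. Body 46 mm across, 27 mm high. Below, a round bore 18 mm wide, 15 mm deep, mouth coned to 25 mm; above that a slot 16 x 7.2 mm, 8 mm deep, long way along the wing (the cap's x axis; either way round fits). Seated on the spacer, the point is 87 mm above the base's origin.
- cap_wing (a point): Middle of the cap's wing, 40 mm above the cap's underside: 40 mm long along the cap's x axis, 14 mm thick, 26 mm high; grasp here, across x. With slot and tang crossed the cap rests on the tang 7 mm too high, its bore 6 mm down round the spindle; lined up to about 0.15 rad, the spindle springs up into the slot. Then lower the cap.
- loupe: Small black eye loupe, 36 mm wide, 26 mm high, a bystander; origin at its underside.
- dropper_bottle: Small dropper bottle, 28 mm wide, 66 mm high, a bystander; origin at its underside.
- tack_tin: Round tack tin, 61 mm wide, 25 mm high, a bystander; origin at its underside.
Things that resemble listed ones, but are neither listed nor needed, are in the scene too. What is shaped like the part that bears spacer_mid but blue or yellow is not meant.

How it is judged (in metres and radians):
On the way, in this order (a step that is already met when the one before it is completed fails the run):
1. the support is seated in the dish, hub up (z of support_mid in the frame of filter_base between 0.0235 and 0.0265 m and horizontal distance between support_mid and filter_base below 0.004 m and angle between support_mid's own z axis and vertical below 0.12 rad), for 0.2 s.
2. the spacer is seated on the support's hub (all of step 1 and z of spacer_mid in the frame of filter_base between 0.0465 and 0.0495 m and horizontal distance between spacer_mid and filter_base below 0.004 m and angle between spacer_mid's own z axis and vertical below 0.12 rad), for 0.2 s.
3. the cap is home on the spacer, the tang in its slot (all of step 2 and z of cap_mid in the frame of filter_base between 0.0855 and 0.0885 m and horizontal distance between cap_mid and filter_base below 0.004 m and angle between cap_mid's own z axis and vertical below 0.12 rad), for 0.2 s.
At the end, for the whole second after the job is handed in: Support in the dish, spacer on its hub and cap on the spacer, each within 1.5 mm of its seated height, within 4 mm of the base's axis, hub and wing upward and within 0.12 rad of upright through the last second, and let go (all of step 3); the robot touches nothing.
It fails at once if the spindle is forced more than 5 mm down (value of joint spindle above 0.005 m).
It fails at once if a bystander (loupe, dropper bottle, tack tin) is moved more than 15 mm (distance of any of loupe, dropper_bottle, tack_tin from where it was at the start of the episode above 0.015 m).
It also fails if it takes over 72 s, if anything falls off the work surface, if the arm or the gripper's body presses on something with over 40 N, if the wrist force passes 120 N, or if a joint passes its speed limit or range.

## Working session

There is one attempt and no reset: what is moved stays moved. The work goes in short steps, Python scripts to look and compute and a tool call to move; the robot and the scene stay as the last step left them, time stands still between calls to the robot, and variables do not carry over. Pictures are saved under pics/ and viewed, at most 10 in all, crops included, and the job is handed in when it is done.

Besides the shell and the picture viewer there is one more tool, called as name([rows], argument=value, ...), one row to a line, values as JSON. step_arm: Moves the arm, as the interface text tells. Shifts and turns lie within -1 to 1; 1 stands for 200 mm of shift or 180 degrees of turn. Its arguments: {"type":"object","properties":{"delta_pos":{"type":"array","items":{"type":"array","items":{"type":"number","minimum":-1,"maximum":1}}},"spin":{"type":"array","items":{"type":"number","minimum":-1,"maximum":1}},"gripper":{"type":"number"},"squeeze":{"type":"number"}},"required":["delta_pos","spin"]}

```bash
mkdir -p pics
cat > h.py <<'E'
import numpy as np, cv2, sys
from bench import r
def snap(n,save=None):
    s=r.snapshot(n); s["img"]=np.ascontiguousarray(s["pixels"]); 
    if save: cv2.imwrite(f"pics/{save}.png",s["img"]); np.savez(f"pics/{save}.npz",**{k:np.array(s[k]) for k in ("img","fx","fy","cx","cy","camera_from_world")})
    return s
def load(f):
    return dict(np.load(f"pics/{f}.npz"))
def ray(s,u,v,z):
    T=np.array(s["camera_from_world"]);R=T[:3,:3];o=-R.T@T[:3,3]
    d=R.T@np.array([(u-s["cx"])/s["fx"],-(v-s["cy"])/s["fy"],-1])
    return o+d*(z-o[2])/d[2]
def proj(s,p):
    c=np.array(s["camera_from_world"])@np.append(p,1)
    return s["cx"]-s["fx"]*c[0]/c[2], s["cy"]+s["fy"]*c[1]/c[2]
E
python3 - <<'E'
from h import *
s=r.sense(); print(s)
for n in("top","side"):
    a=snap(n,n+"0"); T=np.array(a["camera_from_world"]); print([k for k in a],a["fx"],a["cx"],a["cy"],-T[:3,:3].T@T[:3,3],T[2,:3])
E
```

```text
{'time': 0.0, 'joint_pos': array([-8.08685717e+01,  7.51491341e+00,  8.53264164e+01,  2.45776293e-04,
        8.72628118e+01, -4.89151630e+00]), 'qd': array([ 0.02449827,  0.02297427, -0.09501525,  0.06230667, -0.15738723,
        0.08105016]), 'joint_efforts': array([-1.64214703e-04, -5.69409156e+01, -5.00552666e+01, -4.49265031e-05,
        1.51324173e-02, -3.42735359e-05]), 'tool_pos': array([ 145.34011128, -581.58054512,  230.27390759]), 'tcp_rot': array([-1.79896259e+02, -9.12467147e-03,  1.40229244e+01]), 'ft_force': array([0.00706389, 0.01766003, 0.34313011]), 'wrist_torque': array([-0.01367012,  0.03894646,  0.0036043 ]), 'grip_force': 0.0, 'finger_gap': 85.0863082649124}
['pixels', 'fx', 'fy', 'cx', 'cy', 'camera_from_world', 'img'] 397.2470863010757 319.0067788355238 198.7190437524701 [ 357.69391325  -44.3678744  1047.49084727] [-0.18112339 -0.02011342  0.98325468]
['pixels', 'fx', 'fy', 'cx', 'cy', 'camera_from_world', 'img'] 518.641543903404 319.0073325620541 196.64519309749724 [ 206.43842728 -895.28859867  695.72153357] [-0.3044314  -0.77247086  0.55732422]
```

View pics/top0.png

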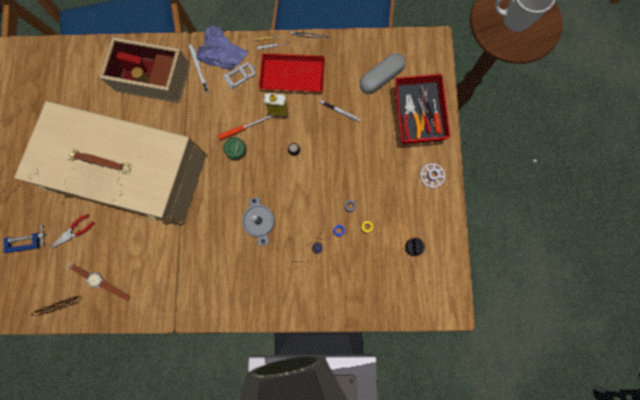

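View pics/side0.png

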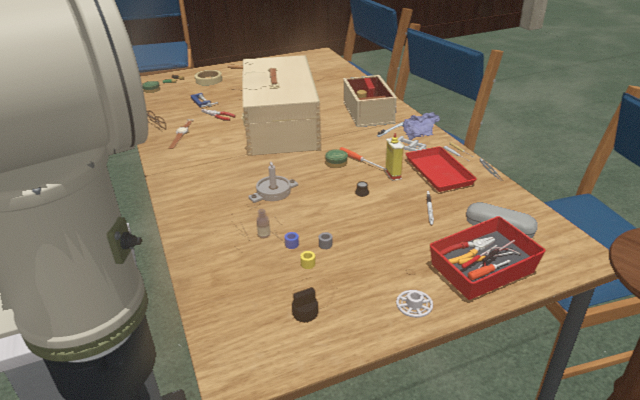

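The top view shows the base at (258,220), the support at (432,176), the cap at (415,247), and rings at (349,206) grey, (339,231) blue and (367,227) yellow. The dropper bottle is at (317,248), the loupe at (293,149) and the tack tin at (235,148). In the side view they are base (273,187), spacer (325,240), cap (305,305) and support (414,303). The grey tube is the spacer, because blue and yellow are excluded. I'll confirm that in one crop.

Run:
```python
from h import *
t=load("top0");s=load("side0")
A=cv2.resize(t["img"][160:270,235:455],None,fx=3.6,fy=3.6,interpolation=cv2.INTER_CUBIC)[:, :790]
B=cv2.resize(s["img"][155:325,240:440],None,fx=3.0,fy=3.0,interpolation=cv2.INTER_CUBIC)
cv2.imwrite("pics/cA.png",A);cv2.imwrite("pics/cB.png",B)
for n,uv,z in(("base",(258,220),22),("sup",(432,176),5),("spac",(349,206),24),("cap",(415,247),27),("loupe",(293,149),26),("drop",(317,248),66),("tin",(235,148),25)): print(n,ray(t,*uv,z).round(0))
for n,uv,z in(("base",(273,187),22),("sup",(414,303),5),("spac",(325,240),12),("cap",(305,305),20)): print(n,ray(s,*uv,z).round(0))
```

```text
base [492. 136.  22.]
sup [ 607. -327.    5.]
spac [ 526. -101.   24.]
cap [ 417. -266.   27.]
loupe [682.  45.  26.]
drop [415. -18.  66.]
tin [688. 201.  25.]
base [490. 123.  22.]
sup [ 608. -331.    5.]
spac [ 529. -104.   12.]
cap [ 420. -269.   20.]
```

View pics/cA.png

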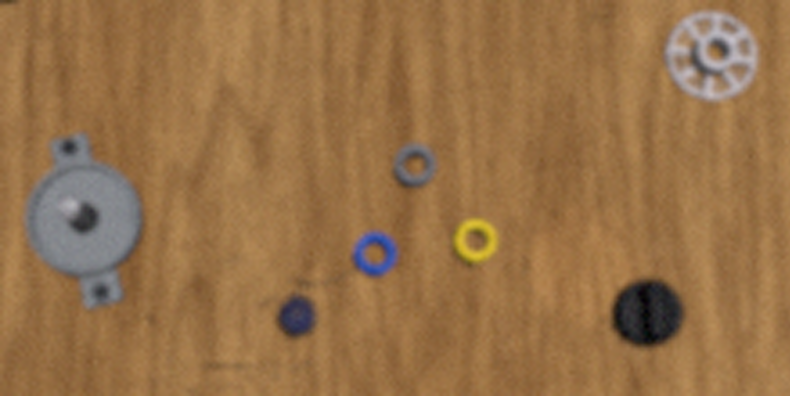

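View pics/cB.png

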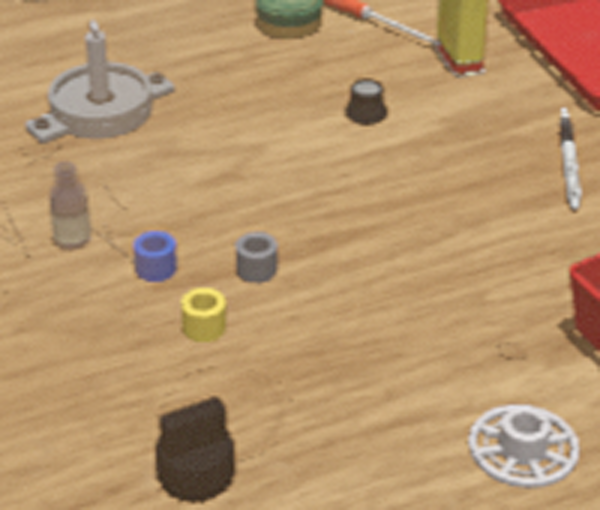

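The crops confirm the grey tube at crop A (415,165), which is top pixel (350,206), as the spacer. Blue and yellow are the decoys. The cap's wing runs roughly along world x and the support is hub up. Next I measure sub-pixel centres.

```bash
cat > m.py <<'E'
from h import *
def blob(d,c,w,f,ext=True):
    """largest blob in window about c; f(hsv)->mask; returns contour in px"""
    x,y=c[0]-w,c[1]-w
    im=cv2.resize(d["img"][y:y+2*w,x:x+2*w],None,fx=4,fy=4,interpolation=cv2.INTER_CUBIC)
    m=f(cv2.cvtColor(im,cv2.COLOR_BGR2HSV).astype(int)).astype(np.uint8)*255
    cs,_=cv2.findContours(m,cv2.RETR_EXTERNAL,cv2.CHAIN_APPROX_NONE)
    k=max(cs,key=cv2.contourArea)[:,0,:].astype(float)
    return (k+.5)/4-.5+[x,y]
def plane(d,k,z): return np.array([ray(d,u,v,z)[:2] for u,v in k]).astype(np.float32)
def show(n,d,k,z):
    p=plane(d,k,z); (c,wh,a)=cv2.minAreaRect(p); e=cv2.fitEllipse(p)
    print(n,z,"rect",np.round(c,1),np.round(wh,1),round(a,1),"ell",np.round(e[0],1),np.round(e[1],1),"circ",np.round(cv2.minEnclosingCircle(p)[0],1), "bb",np.round(p.min(0),1),np.round(p.max(0),1))
grey=lambda h:h[...,1]<75
dark=lambda h:h[...,2]<70
E
python3 - <<'E'
from m import *
t=load("top0");s=load("side0")
k=blob(t,(258,220),26,grey); show("base",t,k,10); show("base",t,k,22)
for nm,c,w,z in(("sup",(432,176),18,2.5),("spac",(349,206),12,24),("spac",(349,206),12,12)): show(nm,t,blob(t,c,w,grey),z)
kc=blob(t,(415,247),18,dark); show("cap",t,kc,27); show("cap",t,kc,13)
show("supS",s,blob(s,(414,303),28,grey),2.5)
show("spacS",s,blob(s,(325,240),14,grey),12)
show("capS",s,blob(s,(305,305),30,dark),13)
# spindle in side view: row centroids
hsv=cv2.cvtColor(s["img"],cv2.COLOR_BGR2HSV)
for v in range(160,186,2):
    row=s["img"][v,262:284].astype(int); print(v,(hsv[v,262:284,1]))
for z in(27,40,53,73,82): print(z,proj(s,(492,132,z)),proj(t,(492,132,z)))
E
```

```text
base 10 rect [491.9 137.5] [122.1  85.3] 42.5 ell [492.7 138.8] [ 79.9 119. ] circ [492.  137.8] bb [427.2  96.4] [556.9 182.6]
base 22 rect [490.4 135.4] [120.7  84.3] 42.5 ell [491.2 136.7] [ 79.  117.6] circ [490.4 135.7] bb [426.4  94.8] [554.6 180. ]
sup 2.5 rect [ 610.8 -327.8] [69.  68.7] 19.8 ell [ 610.7 -327.8] [68.2 68.8] circ [ 610.9 -327.8] bb [ 575.9 -362.2] [ 645.  -292.8]
spac 24 rect [ 527.5 -103.7] [30.  30.4] 89.2 ell [ 527.5 -103.6] [29.3 31.1] circ [ 527.4 -103.6] bb [ 512.3 -118.7] [542.7 -88.7]
spac 12 rect [ 529.5 -104.4] [30.3 30.8] 89.2 ell [ 529.4 -104.2] [29.6 31.5] circ [ 529.4 -104.3] bb [ 514.1 -119.6] [544.9 -89.2]
cap 27 rect [ 418.  -263.9] [42.8 47.7] 22.2 ell [ 418.4 -264.4] [42.8 47.2] circ [ 418.1 -264.1] bb [ 396.3 -287.7] [ 440.6 -241.1]
cap 13 rect [ 418.9 -266.9] [43.4 48.3] 22.2 ell [ 419.2 -267.4] [43.3 47.9] circ [ 419.  -267.1] bb [ 396.9 -291.1] [ 441.7 -243.8]
supS 2.5 rect [ 610.5 -328.3] [69.6 68.2] 66.1 ell [ 610.5 -328. ] [67.3 70.3] circ [ 610.3 -328. ] bb [ 576.3 -362.9] [ 645.  -292.8]
spacS 12 rect [ 529.1 -104. ] [57.  30.3] 67.
[... 1321 characters left out ...]
 34 45 43 44 44 42 24 17 16 20 19 19 17 20]
27 (np.float64(272.6545073636232), np.float64(183.21157398588255)) (np.float64(259.3395568608458), np.float64(219.89392677984165))
40 (np.float64(272.25128464524005), np.float64(178.64232501920023)) (np.float64(258.47752172946963), np.float64(219.24261522548568))
53 (np.float64(271.8433449463004), np.float64(174.01962405799816)) (np.float64(257.593574140639), np.float64(218.57474769074685))
73 (np.float64(271.2063423747784), np.float64(166.80122288910647)) (np.float64(256.1889044747584), np.float64(217.51344804048682))
82 (np.float64(270.9159015474693), np.float64(163.50999848740133)) (np.float64(255.53835854669032), np.float64(217.02192737715433))
```

Run:
```python
from m import *
t=load("top0");s=load("side0")
for d,n,hs in((t,"top",((254.1,200.8),(262.7,240.5))),(s,"side",((253.6,196.4),(292.1,181.3)))):
    P=[]
    for u,v in hs:
        x,y=int(round(u))-4,int(round(v))-4
        g=cv2.cvtColor(cv2.resize(d["img"][y:y+9,x:x+9],None,fx=6,fy=6,interpolation=cv2.INTER_CUBIC),cv2.COLOR_BGR2GRAY).astype(float)
        g=cv2.GaussianBlur(g,(0,0),4); m=g<g.min()+.3*(np.median(g)-g.min())
        yy,xx=np.nonzero(m); c=((xx.mean()+.5)/6-.5+x,(yy.mean()+.5)/6-.5+y)
        P.append(ray(d,*c,8)[:2]); print(n,np.round(c,2),P[-1].round(1))
    P=np.array(P); dd=P[1]-P[0]; print("mid",P.mean(0).round(1),"sep",np.hypot(*dd).round(1),"ang",np.degrees(np.arctan2(dd[1],dd[0])).round(1))
# spindle axis in side
hs=cv2.cvtColor(cv2.resize(s["img"],None,fx=4,fy=4,interpolation=cv2.INTER_CUBIC),cv2.COLOR_BGR2HSV)[...,1]
for v in range(160,176):
    c=np.nonzero(hs[4*v+2,4*262:4*284]<70)[0]
    if len(c): print(v,(262+(c.min()+.5)/4-.5).round(2),(262+(c.max()+.5)/4-.5).round(2))
for y in(136,139): 
  for z in(53,63,73,82): print((492,y,z),np.round(proj(s,(492,y,z)),2),np.round(proj(t,(492,y,z)),2))
# wing top ends from side
a,b=ray(s,293.0,293.0,53),ray(s,313.7,288.0,53); print(a.round(1),b.round(1),np.degrees(np.arctan2(*(b-a)[[1,0]])))
A=cv2.resize(t["img"][230:264,398:432],None,fx=11,fy=11,interpolation=cv2.INTER_CUBIC)
B=cv2.resize(s["img"][283:325,284:326],None,fx=9,fy=9,interpolation=cv2.INTER_CUBIC)[:374,:378]
C=cv2.resize(t["img"][200:241,237:278],None,fx=9,fy=9,interpolation=cv2.INTER_CUBIC)
D=cv2.resize(s["img"][155:205,245:303],None,fx=7,fy=7,interpolation=cv2.INTER_CUBIC)
def pad(i,h,w): o=np.zeros((h,w,3),np.uint8); i=i[:h,:w]; o[:i.shape[0],:i.shape[1]]=i; return o
br=lambda i: np.clip(i.astype(float)*3,0,255).astype(np.uint8)
cv2.imwrite("pics/cC.png",np.vstack([np.hstack([pad(br(A),300,380)[:, :380],pad(br(B),300,410)]),np.hstack([pad(C[:],290,380),pad(D,290,410)])]))
```

```text
top [253.66 200.4 ] [547.1 151.4]
top [262.6  240.69] [439.5 125.8]
mid [493.3 138.6] sep 110.6 ang -166.6
side [253.49 195.82] [440.4 126.6]
side [292.09 180.98] [547.7 150.7]
mid [494.1 138.7] sep 110.0 ang 12.7
161 270.12 270.88
162 269.38 271.88
163 269.38 272.38
164 269.62 272.62
165 269.38 273.88
166 268.12 274.62
167 267.88 274.62
168 268.12 274.38
169 268.62 274.38
170 268.62 274.38
171 268.88 274.62
172 268.88 274.62
173 269.12 274.62
174 269.12 274.62
175 268.88 276.88
(492, 136, 53) [271.32 173.23] [256.02 218.6 ]
(492, 136, 63) [271.   169.64] [255.31 218.07]
(492, 136, 73) [270.68 166.02] [254.58 217.53]
(492, 136, 82) [270.39 162.73] [253.92 217.04]
(492, 139, 53) [270.93 172.64] [254.84 218.61]
(492, 139, 63) [270.61 169.05] [254.12 218.09]
(492, 139, 73) [270.29 165.44] [253.38 217.55]
(492, 139, 82) [270.   162.16] [252.7  217.06]
[ 401.  -264.3   53. ] [ 438.7 -267.4   53. ] -4.802495426106346
```

View pics/cC.png

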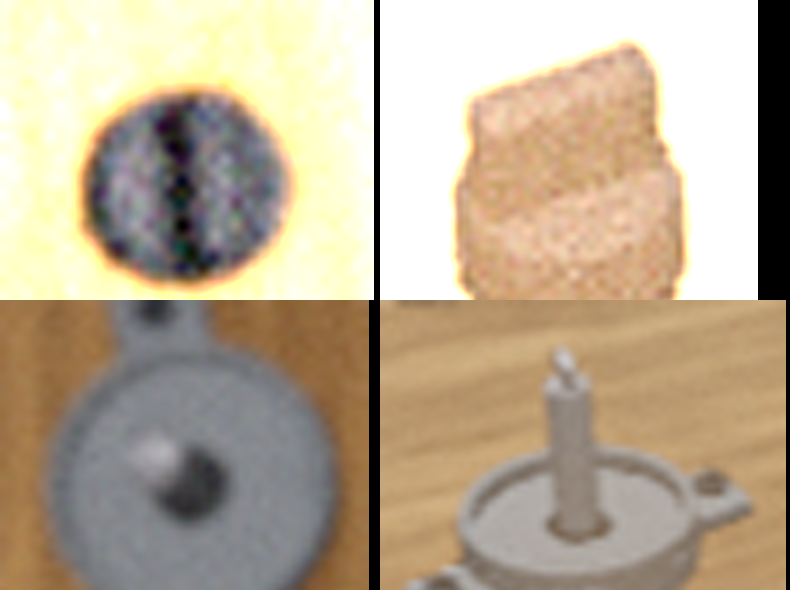

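The base is at (494,138.6) with yaw 12.7° (both views agree, ear spacing 110 mm). The support is at (610.6,-328), the spacer at (529.3,-104.2), and the cap at (419,-267) with wing yaw about 0°. The tang appears to be at about 80° world in the side crop (lower right, near (565,365)). I start with the support.

step_arm([
  [0.194, 0.1057, -0.05],
  [0.194, 0.1057, -0.05],
  [0.194, 0.1057, -0.05],
  [0.194, 0.1057, -0.05],
  [0.194, 0.1057, -0.05],
  [0.194, 0.1057, -0.05],
  [0.194, 0.1057, -0.05],
  [0.194, 0.1057, -0.05],
], spin=[-0.0097, -0.0097, -0.0097, -0.0097, -0.0097, -0.0097, -0.0097, -0.0097], gripper=0.3, squeeze=40)

```text
time: 1.1
tool_pos: [456.8, -411.9, 150.5]
tcp_rot: [-180.0, 0.0, -0.0]
ft_force: [0.1, -0.7, 0.0]
finger_gap: 55.3
grip_force: 0.0
```

step_arm([
  [0.194, 0.1057, -0.05],
  [0.194, 0.1057, -0.05],
  [0.194, 0.1057, -0.05],
  [0.194, 0.1057, -0.05],
  [0, 0, -0.15],
  [0, 0, -0.15],
  [0, 0, 0],
  [0, 0, 0],
], spin=[0, 0, 0, 0, 0, 0, 0, 0])

```text
time: 2.1
tool_pos: [611.3, -328.8, 52.2]
tcp_rot: [180.0, -0.0, 0.0]
ft_force: [-0.8, -0.4, -0.1]
finger_gap: 55.6
grip_force: 0.0
```

step_arm([
  [-0.001, 0.001, -0.1],
  [0, 0, -0.1],
  [0, 0, -0.025],
  [0, 0, 0],
], spin=[0, 0, 0, 0])

```text
time: 2.6
tool_pos: [610.1, -327.8, 5.1]
tcp_rot: [-179.9, 0.1, 0.1]
ft_force: [1.1, -0.4, 1.1]
finger_gap: 55.3
grip_force: 0.0
```

step_arm([
  [0, 0, 0],
  [0, 0, 0],
  [0, 0, 0],
  [0, 0, 0],
  [0, 0, 0],
], spin=[0, 0, 0, 0, 0], gripper=-1)

```text
time: 3.22
tool_pos: [611.7, -328.7, 7.5]
tcp_rot: [179.9, -0.1, 0.1]
ft_force: [0.0, 0.3, 6.1]
finger_gap: 28.2
grip_force: 39.9
```

step_arm([
  [0, 0, 0.05],
  [0, 0, 0.2],
  [0, 0, 0.3],
  [-0.0583, 0.2334, 0],
  [-0.0583, 0.2334, 0],
  [-0.0583, 0.2334, 0],
  [-0.0583, 0.2334, 0],
  [-0.0583, 0.2334, 0],
], spin=[0, 0, 0, 0, 0, 0, 0, 0], squeeze=50)

```text
time: 4.22
tool_pos: [551.7, -93.3, 116.4]
tcp_rot: [-180.0, 0.0, 0.0]
ft_force: [0.0, 0.3, -0.2]
finger_gap: 27.9
grip_force: 49.4
```

step_arm([
  [-0.0583, 0.2334, 0],
  [-0.0583, 0.2334, 0],
  [-0.0583, 0.2334, 0],
  [-0.0583, 0.2334, 0],
  [-0.0583, 0.2334, 0],
  [0, 0, 0],
  [0, 0, 0],
], spin=[0, 0, 0, 0, 0, 0, 0])

```text
time: 5.1
tool_pos: [494.1, 138.4, 116.4]
tcp_rot: [180.0, 0.0, 0.1]
ft_force: [-0.2, -0.3, -0.4]
finger_gap: 27.9
grip_force: 49.5
```

Run:
```python
from m import *
q=r.sense(); print(q["tool_pos"],q["ft_force"],q["finger_gap"])
t=snap("top","top1");s=snap("side","side1")
u,v=map(int,proj(s,(494,138.6,90))); print(u,v)
A=cv2.resize(s["img"][v-60:v+60,u-65:u+65],None,fx=4.5,fy=4.5,interpolation=cv2.INTER_CUBIC); cv2.imwrite("pics/c1.png",A)
```

```text
[494.10297577 138.3718729  116.36685479] [-0.2160357  -0.29074924 -0.4483346 ] 27.890524123976647
270 159
```

View pics/c1.png

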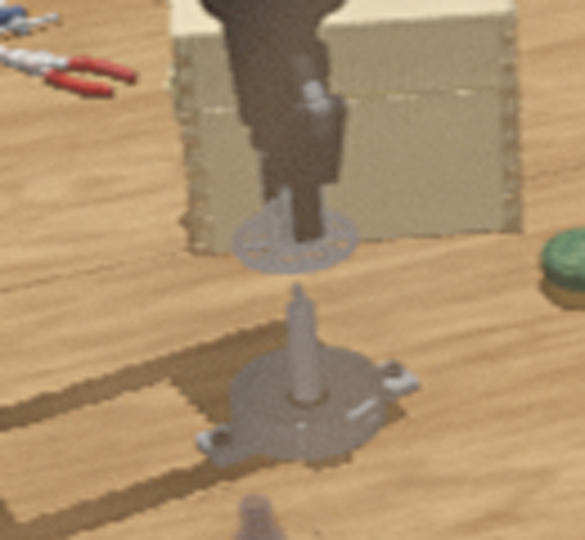

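The support hangs level. The wheel centre is at crop x 295, and the spindle axis extrapolates to 296 at that height, so it is aligned. I lower it.

step_arm([
  [0, 0, -0.1],
  [0, 0, -0.04],
  [0, 0, -0.03],
  [0, 0, -0.03],
  [0, 0, -0.03],
  [0, 0, 0],
], spin=[0, 0, 0, 0, 0, 0])

```text
time: 5.95
tool_pos: [493.9, 138.5, 69.8]
tcp_rot: [180.0, 0.1, 0.1]
ft_force: [0.4, 0.9, -0.3]
finger_gap: 27.8
grip_force: 49.5
```

step_arm([
  [0, 0, -0.07],
  [0, 0, -0.07],
  [0, 0, -0.05],
  [0, 0, -0.03],
  [0, 0, -0.01],
  [0, 0, -0.005],
  [0, 0, -0.005],
  [0, 0, 0],
], spin=[0, 0, 0, 0, 0, 0, 0, 0])

```text
time: 6.95
tool_pos: [494.5, 138.6, 22.5]
tcp_rot: [-180.0, -0.0, 0.1]
ft_force: [-0.6, 0.7, -0.0]
finger_gap: 27.3
grip_force: 49.5
```

step_arm([
  [0, 0, -0.005],
  [0, 0, -0.005],
  [0, 0, 0],
], spin=[0, 0, 0])

```text
time: 7.32
tool_pos: [494.5, 138.6, 21.5]
tcp_rot: [180.0, -0.0, 0.1]
ft_force: [-5.4, -1.1, 10.4]
finger_gap: 27.4
grip_force: 50.6
```

step_arm([
  [0, 0, 0],
  [0, 0, 0],
  [0, 0, 0],
  [0, 0, 0.03],
  [0, 0, 0.15],
  [0, 0, 0.25],
  [0, 0, 0.1],
  [0, 0, 0],
], spin=[0, 0, 0, 0, 0, 0, 0, 0], gripper=-0.06)

```text
time: 8.32
tool_pos: [496.0, 138.9, 128.8]
tcp_rot: [-180.0, -0.3, 0.1]
ft_force: [-0.9, 0.8, -0.4]
finger_gap: 39.9
grip_force: 0.0
```

Run:
```python
from m import *
q=r.sense(); print(q["tool_pos"],q["ft_force"],q["finger_gap"])
s=snap("side","side2")
u,v=map(int,proj(s,(494,138.6,60))); print(u,v)
A=cv2.resize(s["img"][v-50:v+60,u-65:u+65],None,fx=4.5,fy=4.5,interpolation=cv2.INTER_CUBIC); cv2.imwrite("pics/c2.png",A)
```

```text
[495.97401251 138.88146058 128.78580846] [-0.87032367  0.83993699 -0.35867539] 39.89803034607932
271 170
```

View pics/c2.png

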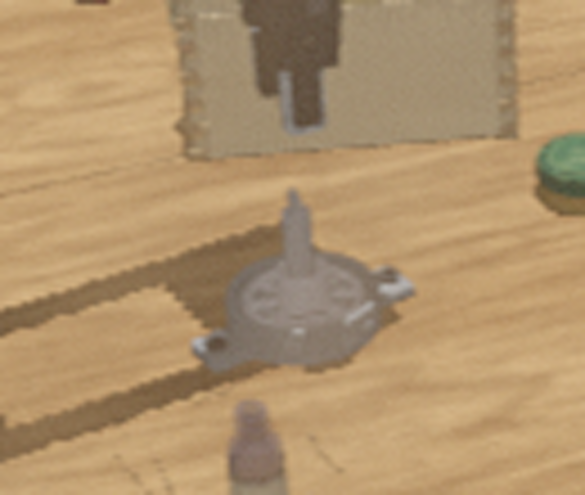

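The crop shows the support seated inside the rim around (300,290), with spokes level below the rim. Next, the spacer.

step_arm([
  [0.035, -0.2428, 0],
  [0.035, -0.2428, 0],
  [0.035, -0.2428, 0],
  [0.035, -0.2428, 0],
  [0.0355, -0.2428, 0],
  [0, 0, -0.2],
  [0, 0, -0.15],
  [0, 0, 0],
], spin=[0, 0, 0, 0, 0, 0, 0, 0], gripper=0.18)

```text
time: 9.38
tool_pos: [525.4, -103.2, 51.6]
tcp_rot: [-179.8, 0.5, 0.0]
ft_force: [0.5, 0.4, 0.5]
finger_gap: 50.4
grip_force: 0.0
```

step_arm([
  [0, 0, 0],
], spin=[0])

```text
time: 9.5
tool_pos: [529.3, -104.1, 56.4]
tcp_rot: [-180.0, 0.0, 0.1]
ft_force: [-0.3, 0.1, -0.3]
finger_gap: 50.5
grip_force: 0.0
```

Tracking matches; I descend to z≈6 and grip.

step_arm([
  [0, 0, -0.13],
  [0, 0, -0.1],
  [0, 0, -0.02],
  [0, 0, 0],
], spin=[0, 0, 0, 0])

```text
time: 10.0
tool_pos: [530.2, -104.3, 7.5]
tcp_rot: [180.0, -0.1, 0.1]
ft_force: [0.8, -0.5, 0.4]
finger_gap: 50.3
grip_force: 0.0
```

step_arm([
  [0, 0, 0],
  [0, 0, 0],
  [0, 0, 0],
  [0, 0, 0],
  [0, 0, 0],
], spin=[0, 0, 0, 0, 0], gripper=-1)

```text
time: 10.62
tool_pos: [530.6, -104.6, 8.1]
tcp_rot: [180.0, -0.1, 0.1]
ft_force: [-0.6, 0.5, 5.1]
finger_gap: 27.8
grip_force: 49.1
```

step_arm([
  [0, 0, 0.05],
  [0, 0, 0.25],
  [0, 0, 0.3],
  [-0.035, 0.2428, 0],
  [-0.035, 0.2428, 0],
  [-0.035, 0.2428, 0],
  [-0.035, 0.2428, 0],
  [-0.0355, 0.2428, 0],
], spin=[0, 0, 0, 0, 0, 0, 0, 0])

```text
time: 11.62
tool_pos: [494.1, 140.1, 127.4]
tcp_rot: [-180.0, -0.1, 0.0]
ft_force: [0.3, 0.9, -0.9]
finger_gap: 27.7
grip_force: 49.5
```

step_arm([
  [0, 0, 0],
  [0, 0, 0],
], spin=[0, 0])

```text
time: 11.88
tool_pos: [494.4, 138.4, 126.9]
tcp_rot: [180.0, -0.0, 0.1]
ft_force: [-0.1, -0.2, -0.3]
finger_gap: 28.0
grip_force: 49.5
```

Run:
```python
from m import *
s=snap("side","side3")
u,v=map(int,proj(s,(494,138.6,90)))
A=cv2.resize(s["img"][v-50:v+60,u-65:u+65],None,fx=4.5,fy=4.5,interpolation=cv2.INTER_CUBIC); cv2.imwrite("pics/c3.png",A)
```

```text
(no output)
```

View pics/c3.png

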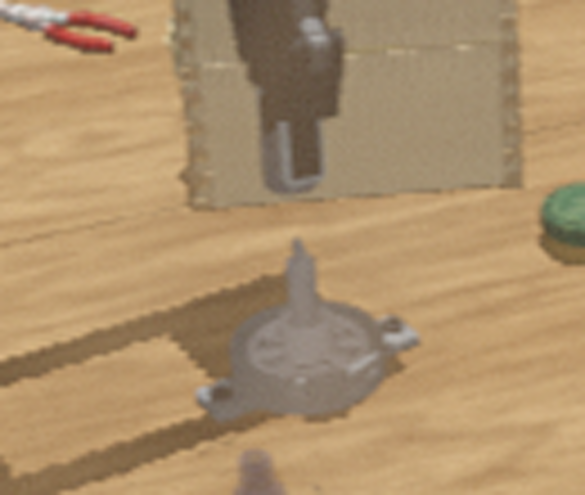

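The spacer hangs upright at (292,180) and the spindle axis extrapolates to about 294, so I nudge x by +0.7 mm and lower.

step_arm([
  [0.0035, 0, -0.15],
  [0, 0, -0.04],
  [0, 0, -0.03],
  [0, 0, -0.03],
  [0, 0, -0.03],
  [0, 0, 0],
], spin=[0, 0, 0, 0, 0, 0])

```text
time: 12.68
tool_pos: [494.7, 138.5, 70.0]
tcp_rot: [180.0, 0.0, 0.1]
ft_force: [0.5, -0.1, -0.7]
finger_gap: 27.8
grip_force: 49.5
```

step_arm([
  [0, 0, -0.03],
  [0, 0, -0.03],
  [0, 0, -0.03],
  [0, 0, -0.02],
  [0, 0, -0.01],
  [0, 0, 0],
], spin=[0, 0, 0, 0, 0, 0])

```text
time: 13.42
tool_pos: [494.9, 138.6, 46.2]
tcp_rot: [180.0, 0.0, 0.1]
ft_force: [0.0, 0.1, 0.5]
finger_gap: 27.7
grip_force: 49.5
```

step_arm([
  [0, 0, -0.008],
  [0, 0, -0.005],
  [0, 0, -0.003],
  [0, 0, 0],
], spin=[0, 0, 0, 0])

```text
time: 13.92
tool_pos: [495.2, 138.6, 44.0]
tcp_rot: [180.0, -0.0, 0.1]
ft_force: [-3.9, -0.3, 8.7]
finger_gap: 27.8
grip_force: 50.4
```

Contact at 44 equals the seated height (it was picked at 8.1, plus 36). I release, rise and move above the cap.

step_arm([
  [0, 0, 0],
  [0, 0, 0],
  [0, 0, 0],
  [0, 0, 0.03],
  [0, 0, 0.17],
  [0, 0, 0.25],
  [0, 0, 0],
  [0, 0, 0],
], spin=[0, 0, 0, 0, 0, 0, 0, 0], gripper=-0.06)

```text
time: 14.92
tool_pos: [495.1, 138.6, 133.4]
tcp_rot: [-180.0, -0.0, 0.1]
ft_force: [-0.4, -0.5, 0.0]
finger_gap: 40.2
grip_force: 0.0
```

Run:
```python
from m import *
q=r.sense(); print(q["tool_pos"])
s=snap("side","side4")
u,v=map(int,proj(s,(494,138.6,60)))
A=cv2.resize(s["img"][v-40:v+50,u-55:u+55],None,fx=5,fy=5,interpolation=cv2.INTER_CUBIC); cv2.imwrite("pics/c4.png",A)
```

```text
[495.08804106 138.59018823 133.37437231]
```

View pics/c4.png

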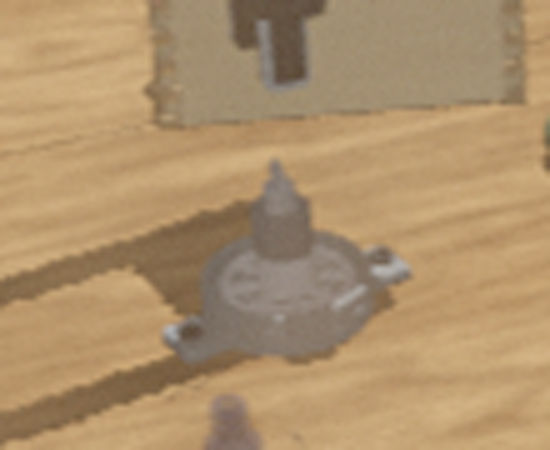

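Spacer at (280,230) is seated on the hub. Now the cap.

step_arm([
  [-0.0475, -0.2535, 0],
  [-0.0475, -0.2535, 0],
  [-0.0475, -0.2535, 0],
  [-0.0475, -0.2535, 0],
  [-0.0475, -0.2535, 0],
  [-0.0475, -0.2535, 0],
  [-0.0475, -0.2535, 0],
  [-0.0475, -0.2535, 0],
], spin=[0, 0, 0, 0, 0, 0, 0, 0], gripper=0.0)

```text
time: 15.98
tool_pos: [417.5, -268.0, 131.5]
tcp_rot: [-179.9, 0.1, 0.0]
ft_force: [0.8, -0.0, -0.1]
finger_gap: 42.8
grip_force: 0.0
```

step_arm([
  [0, 0, -0.2],
  [0, 0, -0.2],
  [0, 0, -0.08],
  [0, 0, -0.03],
  [0, 0, 0],
], spin=[0, 0, 0, 0, 0])

```text
time: 16.6
tool_pos: [419.4, -267.2, 31.7]
tcp_rot: [180.0, -0.0, 0.1]
ft_force: [-0.6, -0.5, 0.4]
finger_gap: 42.6
grip_force: 0.0
```

step_arm([
  [0, 0, 0],
  [0, 0, 0],
  [0, 0, 0],
  [0, 0, 0],
  [0, 0, 0],
  [0, 0, 0],
], spin=[0, 0, 0, 0, 0, 0], gripper=-1)

```text
time: 17.35
tool_pos: [420.0, -267.9, 32.6]
tcp_rot: [179.9, -0.1, 0.1]
ft_force: [-0.5, 0.1, 6.0]
finger_gap: 13.1
grip_force: 49.8
```

step_arm([
  [0, 0, 0.05],
  [0, 0, 0.2],
  [0, 0, 0.25],
  [0, 0, 0.05],
], spin=[0, 0, 0, 0], squeeze=60)

```text
time: 17.85
tool_pos: [420.9, -268.6, 145.8]
tcp_rot: [179.7, -0.3, 0.1]
ft_force: [0.2, -0.5, -1.2]
finger_gap: 12.7
grip_force: 58.9
```

step_arm([
  [0.047, 0.2536, 0],
  [0.047, 0.2536, 0],
  [0.047, 0.2536, 0],
  [0.047, 0.2536, 0],
  [0.047, 0.2536, 0],
  [0.047, 0.2536, 0],
  [0.047, 0.2536, 0],
  [0.047, 0.2536, 0],
], spin=[0.047, 0.047, 0.047, 0.047, 0.047, 0.047, 0.047, 0.047])

```text
time: 18.85
tool_pos: [493.6, 140.4, 140.5]
tcp_rot: [-180.0, 0.0, 68.0]
ft_force: [0.7, -1.0, -1.1]
finger_gap: 12.9
grip_force: 59.0
```

step_arm([
  [0, 0, 0],
  [0, 0, 0],
], spin=[0, 0])

```text
time: 19.1
tool_pos: [493.4, 138.5, 140.4]
tcp_rot: [-179.9, 0.1, 67.7]
ft_force: [-0.3, -0.2, -0.6]
finger_gap: 12.8
grip_force: 59.1
```

Run:
```python
from m import *
q=r.sense(); print(q["tool_pos"],q["finger_gap"])
t=snap("top","top5");s=snap("side","side5")
print(proj(s,(494,138.6,110)),proj(s,(494,138.6,136)))
u,v=map(int,proj(s,(494,138.6,100)))
A=cv2.resize(s["img"][v-45:v+35,u-45:u+45],None,fx=7,fy=7,interpolation=cv2.INTER_CUBIC); cv2.imwrite("pics/c5.png",A); print(u-45,v-45)
```

```text
[493.41456074 138.50566998 140.35144338] 12.751669534350077
(np.float64(269.93972141536256), np.float64(151.6700318806796)) (np.float64(269.0682724082017), np.float64(141.78551489946307))
225 110
```

View pics/c5.png

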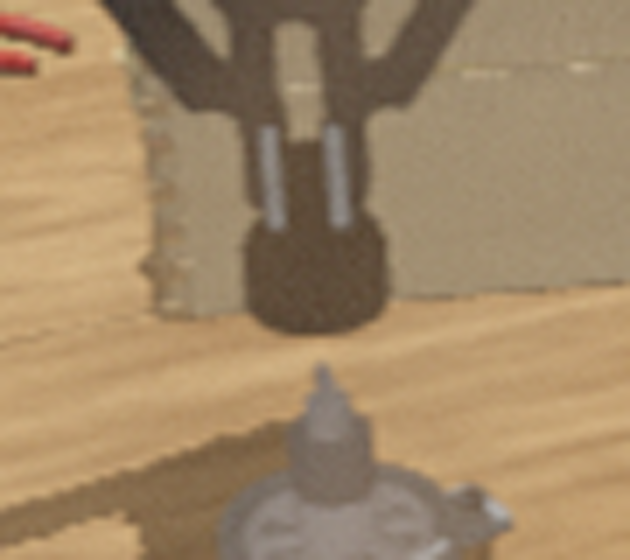

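Cap at crop (316,270) against a projected axis of about 316: aligned. I lower to just above the rest height.

step_arm([
  [0.002, 0, -0.08],
  [0, 0, -0.03],
  [0, 0, -0.02],
  [0, 0, -0.02],
  [0, 0, -0.02],
  [0, 0, -0.01],
  [0, 0, 0],
], spin=[0, 0, 0, 0, 0, 0, 0])

```text
time: 20.08
tool_pos: [494.5, 138.8, 105.0]
tcp_rot: [-180.0, 0.0, 67.7]
ft_force: [0.4, 0.1, -0.4]
finger_gap: 12.7
grip_force: 59.1
```

step_arm([
  [0, 0, -0.01],
  [0, 0, -0.01],
  [0, 0, 0],
], spin=[0, 0, 0])

```text
time: 20.45
tool_pos: [494.4, 138.7, 100.9]
tcp_rot: [-180.0, 0.0, 67.7]
ft_force: [0.3, -0.0, -1.2]
finger_gap: 12.7
grip_force: 59.1
```

step_arm([
  [0, 0, -0.005],
  [0, 0, -0.005],
  [0, 0, 0],
], spin=[0, 0, 0])

```text
time: 20.82
tool_pos: [494.6, 138.8, 99.3]
tcp_rot: [180.0, -0.0, 67.7]
ft_force: [-0.8, -0.1, 0.6]
finger_gap: 12.5
grip_force: 59.3
```

step_arm([
  [0, 0, -0.005],
  [0, 0, 0],
], spin=[0, 0])

```text
time: 21.08
tool_pos: [494.7, 138.8, 98.3]
tcp_rot: [180.0, -0.0, 67.7]
ft_force: [-0.8, -0.2, 2.2]
finger_gap: 12.5
grip_force: 59.5
```

Contact (about 3 N). I add 1 mm of preload and turn while watching the force.

step_arm([
  [0, 0, -0.005],
  [0, 0, 0],
], spin=[0, 0])

```text
time: 21.32
tool_pos: [494.7, 138.8, 97.3]
tcp_rot: [180.0, -0.0, 67.7]
ft_force: [-0.5, 0.1, 3.1]
finger_gap: 12.8
grip_force: 59.7
```

step_arm([
  [0, 0, 0],
  [0, 0, 0],
  [0, 0, 0],
], spin=[0.022, 0.022, 0])

```text
time: 21.7
tool_pos: [494.1, 138.8, 96.7]
tcp_rot: [-180.0, 0.0, 75.6]
ft_force: [-0.3, -0.3, -1.5]
finger_gap: 12.9
grip_force: 59.1
```

step_arm([
  [0, 0, 0],
  [0, 0, 0],
], spin=[0.022, 0])

```text
time: 21.95
tool_pos: [494.2, 138.6, 96.6]
tcp_rot: [-180.0, 0.0, 79.5]
ft_force: [-0.1, 0.2, -1.0]
finger_gap: 12.8
grip_force: 59.0
```

step_arm([
  [0, 0, 0],
  [0, 0, 0],
], spin=[0.022, 0])

```text
time: 22.2
tool_pos: [494.4, 138.7, 96.8]
tcp_rot: [-180.0, 0.0, 83.4]
ft_force: [0.1, -1.1, -0.3]
finger_gap: 12.9
grip_force: 59.0
```

The tang sprang in by 75.6° (force fell to baseline). I turn back to about 79.5° and lower gently.

step_arm([
  [0, 0, 0],
  [0, 0, -0.005],
  [0, 0, -0.005],
  [0, 0, 0],
], spin=[-0.022, 0, 0, 0])

```text
time: 22.7
tool_pos: [494.4, 138.7, 94.9]
tcp_rot: [-180.0, 0.0, 79.6]
ft_force: [-0.7, 0.4, -0.7]
finger_gap: 12.6
grip_force: 59.0
```

step_arm([
  [0, 0, -0.005],
  [0, 0, -0.003],
  [0, 0, 0],
], spin=[0, 0, 0])

```text
time: 23.08
tool_pos: [494.4, 138.7, 93.4]
tcp_rot: [-180.0, 0.0, 79.6]
ft_force: [-0.9, 0.7, -1.8]
finger_gap: 12.9
grip_force: 59.0
```

step_arm([
  [0, 0, -0.004],
  [0, 0, 0],
], spin=[0, 0])

```text
time: 23.32
tool_pos: [494.5, 138.8, 92.7]
tcp_rot: [-180.0, -0.0, 79.6]
ft_force: [-1.8, 0.7, 0.3]
finger_gap: 12.6
grip_force: 59.2
```

step_arm([
  [0, 0, -0.004],
  [0, 0, 0],
], spin=[0, 0])

```text
time: 23.58
tool_pos: [494.6, 138.8, 92.6]
tcp_rot: [180.0, -0.0, 79.6]
ft_force: [-5.4, -0.7, 5.6]
finger_gap: 12.5
grip_force: 60.1
```

The cap hit a hard stop at the expected home height. I release and retreat.

step_arm([
  [0, 0, 0],
  [0, 0, 0],
  [0, 0, 0],
  [0, 0, 0.05],
  [0, 0, 0.15],
  [0, 0, 0.25],
  [0, 0, 0.25],
  [0, 0, 0],
], spin=[0, 0, 0, 0, 0, 0, 0, 0], gripper=0.0)

```text
time: 24.58
tool_pos: [497.5, 139.3, 238.3]
tcp_rot: [179.5, -0.2, 79.6]
ft_force: [0.0, 0.4, -0.7]
finger_gap: 42.8
grip_force: 0.0
```

step_arm([
  [-0.2, -0.25, 0],
  [-0.1, -0.25, 0],
  [0, -0.25, 0],
  [0, -0.25, 0],
  [0, 0, 0],
  [0, 0, 0],
], spin=[0, 0, 0, 0, 0, 0])

```text
time: 25.32
tool_pos: [435.3, -59.9, 231.6]
tcp_rot: [-180.0, -0.0, 79.6]
ft_force: [-0.1, 0.9, -0.0]
finger_gap: 42.3
grip_force: 0.0
```

Run:
```python
from m import *
s=snap("side","side6");t=snap("top","top6")
u,v=map(int,proj(s,(494,138.6,60))); 
dk=lambda h:h[...,2]<75
k=blob(s,(u,v-10),28,dk); print("cap side bbox",k.min(0),k.max(0))
# expected silhouette of a seated cap (cylinder z60..87 r23, wing top z113 at 80 deg)
P=[proj(s,(494+23*np.cos(a),138.6+23*np.sin(a),z)) for a in np.linspace(0,6.28,60) for z in(60,87)]
c,d=np.cos(1.39),np.sin(1.39)
P+= [proj(s,(494+20*e*c-7*f*d,138.6+20*e*d+7*f*c,113)) for e in(-1,1) for f in(-1,1)]
P=np.array(P); print("expected",P.min(0).round(2),P.max(0).round(2))
k=blob(t,(256,218),20,dk); print("cap top bbox",k.min(0),k.max(0))
A=np.hstack([cv2.resize(s["img"][v-50:v+40,u-45:u+45],None,fx=4.4,fy=4.4,interpolation=cv2.INTER_CUBIC),cv2.resize(t["img"][175:265,211:301],None,fx=4.4,fy=4.4,interpolation=cv2.INTER_CUBIC)]); cv2.imwrite("pics/c6.png",A)
for c,w,n in(((293,149),10,"loupe"),((317,248),10,"drop")):
    a=load("top0")["img"][c[1]-w:c[1]+w,c[0]-w:c[0]+w].astype(int);b=t["img"][c[1]-w:c[1]+w,c[0]-w:c[0]+w].astype(int); print(n,abs(a-b).mean())
```

```text
Traceback (most recent call last):
  File "m.py", line 8, in blob
    k=max(cs,key=cv2.contourArea)[:,0,:].astype(float)
      ~~~^^^^^^^^^^^^^^^^^^^^^^^^
ValueError: max() iterable argument is empty
```

The arm sits in the side camera's line of sight. I move it aside, then check numerically since the picture budget is used.

step_arm([
  [0.2, -0.15, 0.1],
  [0.25, -0.15, 0.1],
  [0.25, -0.15, 0],
  [0.25, -0.15, 0],
  [0, 0, 0],
  [0, 0, 0],
], spin=[0, 0, 0, 0, 0, 0])

```text
time: 26.18
tool_pos: [625.5, -178.6, 271.1]
tcp_rot: [-179.9, -0.0, 79.7]
ft_force: [-0.1, -0.2, 0.1]
finger_gap: 42.6
grip_force: 0.0
```

Run:
```python
from m import *
s=snap("side","side7");t=snap("top","top7")
c,d=np.cos(1.39),np.sin(1.39)
W=[(494+23*np.cos(a),138.6+23*np.sin(a),z) for a in np.linspace(0,6.28,60) for z in(60,87)]+[(494+20*e*c-7*f*d,138.6+20*e*d+7*f*c,113) for e in(-1,1) for f in(-1,1)]
for n,im,z0 in(("side",s,"side0"),("top",t,"top0")):
    P=np.array([proj(im,w) for w in W]); print(n,"expected",P.min(0).round(1),P.max(0).round(1))
    u,v=map(int,P.mean(0)); print(im["img"][v,u])
    for th in(70,90):
        try:
            k=blob(im,(u,v),24,lambda h:h[...,2]<th); print(th,k.min(0),k.max(0))
        except ValueError: print(th,"none")
for c,w,n in(((293,149),9,"loupe"),((317,248),9,"drop"),((235,148),12,"tin")):
    f=lambda i:i[c[1]-w:c[1]+w,c[0]-w:c[0]+w].astype(int); print(n,abs(f(load("top0")["img"])-f(t["img"])).mean().round(1))
```

```text
side expected [260.9 146.2] [281.2 175.1]
[ 66  85 105]
70 none
90 none
top expected [241.7 206.7] [263.6 226.6]
[37 32 35]
70 [243.125 207.375] [263.875 227.125]
90 [242.875 206.625] [264.375 228.125]
loupe 5.3
drop 38.2
tin 4.6
```

Top view matches the seated cap. The arm still covers the rest, so I move it well to the right and recheck.

step_arm([
  [-0.2, -0.25, 0],
  [-0.2, -0.25, 0],
  [-0.2, -0.25, 0],
  [-0.2, -0.25, 0],
  [-0.25, -0.25, 0],
  [-0.25, -0.25, 0],
  [-0.25, -0.2, 0],
  [-0.25, -0.2, 0],
], spin=[0, 0, 0, 0, 0, 0, 0, 0])

```text
time: 27.28
tool_pos: [282.0, -541.9, 274.2]
tcp_rot: [179.9, 0.2, 79.7]
ft_force: [0.4, -1.1, -0.7]
finger_gap: 42.9
grip_force: 0.0
```

step_arm([
  [-0.2, 0, 0],
  [-0.2, 0, 0],
  [0, 0, 0],
  [0, 0, 0],
], spin=[0, 0, 0, 0])

```text
time: 27.78
tool_pos: [204.0, -541.3, 273.5]
tcp_rot: [179.9, 0.1, 79.6]
ft_force: [-0.1, 0.6, -1.1]
finger_gap: 42.9
grip_force: 0.0
```

Run:
```python
from m import *
s=snap("side","side8");t=snap("top","top8")
c,d=np.cos(1.39),np.sin(1.39)
W=[(494+23*np.cos(a),138.6+23*np.sin(a),z) for a in np.linspace(0,6.28,60) for z in(60,87)]+[(494+20*e*c-7*f*d,138.6+20*e*d+7*f*c,113) for e in(-1,1) for f in(-1,1)]
for n,im in(("side",s),("top",t)):
    P=np.array([proj(im,w) for w in W]); print(n,"expected",P.min(0).round(1),P.max(0).round(1))
    u,v=map(int,P.mean(0)); print(im["img"][v,u])
    for th in(70,90):
        try:
            k=blob(im,(u,v),24,lambda h:h[...,2]<th); print(th,k.min(0),k.max(0))
        except ValueError: print(th,"none")
for c,w,n in(((293,149),9,"loupe"),((317,248),9,"drop"),((235,148),12,"tin")):
    f=lambda i:i[c[1]-w:c[1]+w,c[0]-w:c[0]+w].astype(int); print(n,abs(f(load("top0")["img"])-f(t["img"])).mean().round(1))
```

```text
side expected [260.9 146.2] [281.2 175.1]
[ 70  92 113]
70 none
90 none
top expected [241.7 206.7] [263.6 226.6]
[42 44 43]
70 [243.375 207.375] [263.875 227.125]
90 [242.875 206.875] [264.375 227.875]
loupe 3.0
drop 3.0
tin 3.3
```

Bystanders are unmoved. In the side view the black cap renders brownish, so I segment it by differencing against the earlier picture.

Run:
```python
from m import *
s=load("side8");b=load("side0")
sub=s["img"][140:205,245:300].astype(int)
dif=abs(sub-b["img"][140:205,245:300].astype(int)).sum(2)>45
for v in range(0,50): 
    x=np.nonzero(dif[v])[0]; print(140+v, (245+x.min(),245+x.max(),len(x)) if len(x) else None, sub[v,26], end=" | ")
for z in(14,22,36,60,87,113): print("z",z,np.round(proj(s,(494,138.6,z)),1))
```

```text
140 None [124 156 176] | 141 (np.int64(287), np.int64(287), 1) [121 154 173] | 142 (np.int64(285), np.int64(298), 2) [126 156 175] | 143 (np.int64(282), np.int64(282), 1) [124 156 175] | 144 None [120 152 172] | 145 (np.int64(282), np.int64(294), 2) [122 153 171] | 146 None [127 156 176] | 147 (np.int64(274), np.int64(274), 1) [110 139 158] | 148 (np.int64(267), np.int64(271), 5) [ 80 101 121] | 149 (np.int64(265), np.int64(272), 7) [ 76  96 113] | 150 (np.int64(267), np.int64(272), 6) [ 78  97 114] | 151 (np.int64(267), np.int64(272), 6) [ 73  94 112] | 152 (np.int64(267), np.int64(273), 7) [ 77  96 115] | 153 (np.int64(267), np.int64(275), 8) [ 77  97 116] | 154 (np.int64(267), np.int64(273), 7) [ 77  95 116] | 155 (np.int64(268), np.int64(274), 7) [ 77  96 114] | 156 (np.int64(268), np.int64(274), 7) [ 72  94 110] | 157 (np.int64(267), np.int64(277), 11) [ 73  93 113] | 158 (np.int64(261), np.int64(279), 17) [ 69  90 111] | 159 (np.int64(263), np.int64(280), 18) [ 73  94 114] | 160 (np.int64(262), np.int64(282), 20) [ 71  92 112] | 161 (np.int64(262), np.int64(281), 20) [ 73  93 1
[... 957 characters left out ...]
 np.int64(283), 12) [106 119 134] | 180 (np.int64(263), np.int64(294), 18) [106 119 136] | 181 (np.int64(262), np.int64(285), 14) [103 120 135] | 182 (np.int64(261), np.int64(286), 15) [122 133 147] | 183 (np.int64(260), np.int64(286), 19) [140 148 162] | 184 (np.int64(259), np.int64(286), 21) [143 152 164] | 185 (np.int64(259), np.int64(286), 21) [143 153 165] | 186 (np.int64(260), np.int64(286), 21) [141 151 162] | 187 (np.int64(260), np.int64(285), 19) [139 148 162] | 188 (np.int64(260), np.int64(285), 21) [141 150 163] | 189 (np.int64(261), np.int64(284), 16) [139 151 163] | z 14 [273.  186.2]
z 22 [272.7 183.4]
z 36 [272.3 178.6]
z 60 [271.6 170. ]
z 87 [270.7 160.2]
z 113 [269.8 150.5]
```

The cap silhouette spans rows 147–175 and columns 262–281. A seated cap should span 146–175 and 261–281, so it is home. I hand in.

```bash
python3 -c "
from bench import r
print(r.hand_in())"
```

```text
the job is handed in; nothing more can be done
None
```

The filter head is back together: support in the dish, spacer on its hub, and cap fully home with the tang in its slot. Everything is let go, the loupe, bottle and tin show no movement, and the job was handed in at about 28 s; no verdict came back.

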